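Fit the bayonet lamp cartridge and hold it for locking

ROBOT

A 6-joint arm with a two-finger parallel gripper is mounted at the origin on the work surface. World frame = base frame: x ahead of the robot, y to its left, z up, the work surface at z = 0. Lengths are in m, angles in rad, forces in N, time in s.
With the tool pointing down it reaches from about 0.4 to 0.825 m from the base axis. Payload 7 kg.
Tool frame: the origin (TCP) lies midway between the tips of the shut fingers; the grasp point (between the pads) lies 19 mm behind it (manip.grip_point_offset is the distance from the TCP to the grasp point, in m); z points along the fingers, x is the direction in which the jaws open and shut, and the axes are right-handed (so a half turn about z gives the same grasp; the last joint's range is limited). The gripper opens to 85 mm and grips with 20 to 120 N. Pads are 22 mm wide; open, the fingers measure 114 mm over their backs; the gripper's body (76 mm by 85 mm) begins 54 mm behind the grasp point. The pads swing forward as they close: fully open they stand 13 mm farther back than shut.
Start: joints at [1.551, 0.359, 0.012, 0, -1.224, -0.288], TCP at [0.205, 0.643, 0.231] pointing down, gripper open.
Joint ranges: [-3.07, 3.07], [-1.43, 2.12], [-1.02, 1.25], [-3.03, 1.67], [-3.05, -0], [-3.03, 3.03]. Speed limits (rad/s): [2.39, 2.39, 3.01, 3.14, 3.14, 3.14].

INTERFACE

Orientations are given as [roll, pitch, yaw] about the fixed x, y, z axes, in that order (R = Rz(yaw) Ry(pitch) Rx(roll)).
In Python, from station import manip gives the robot as it stands. The module is installed in compiled form; this text tells all that it offers.
- The arm moves only by the tool play_rows, never from a script. Its argument "plan" is text: rows parted by semicolons, each of 7 numbers parted by spaces: the turn, a rotation vector about the tool's x, y, z each as a share of 0.12 rad, from -1 to 1, then the shift along the tool's x, y, z each as a share of 25 mm, from -1 to 1, then the finger opening in mm, from 0 to 85.4. In form: ax ay az dx dy dz fingers; .... A call has exactly 5 rows; each row shifts and turns the commanded pose from where the row before left it, along the tool's axes as they then stand; what a row does not reach is not made up. A row lasts 1/10 s, in which the tool goes at most 50 mm and 8.59 degrees, less where a joint would pass 70% of its speed; a pose out of reach is approached as far as the arm can. A call with a number of a shift or a turn outside -1 to 1 is refused whole. A call with a gripper value outside its range is refused whole. The fingers move at their own pace and stop on an object; "force" is the grip in N (left out, the last holds). Time passes only in rows, so rows that do not move let the fingers close, or fill a call up. It gives the time, the measured TCP pose, the force and the opening at its end, in the units of the state.
- manip.get_obs(): the state, without advancing time (a new reading comes with each control period).
- manip.get_image(name): name is "side" or "top" or "wrist"; returns a dict with "pixels" (384x512x3 uint8, red, green, blue), "fovy" (degrees; the focal length in pixels is half the picture's height over the tangent of half this angle, whatever the lens; pixels are square), "cx", "cy" (the principal point, pixels), "D" ([k1, k2, p1, p2, k3] as OpenCV has them; the pictures are not rectified), "R" (3x3) and "t" (3): a world point X has camera coordinates R X + t. Camera axes: x right, y down, z forward; pixel columns grow to the right and rows downward; lengths in m; the calibration is good to about 2 mm. A picture is of the moment at which its call begins. There is no depth.
- manip.close_job(): hands the job in, once; it reports no verdict.
The state is a dict: "t": time; "joints": joint angles; "joint_velocities": joint speeds; "effort": joint torques, N m; "tool_pos": TCP position; "orientation": TCP orientation; "force": force on the tool from outside, world axes, zero at the start; "ft_torque": the same for the moment, N m; "grip_width": finger opening in m.
Only numpy, scipy, OpenCV 4.12 (cv2) and the standard library are available. Lean on these libraries where they do the work, as an engineer would, in place of code of your own. Each camera call takes 0.05 s, during which the arm holds its last target.

TASK

Pick the bayonet lamp cartridge (the oblong finned one) out of the parts tray, set it upright into the lamp house with its lugs over the notches, push it fully home against the spring and twist it a quarter turn clockwise (seen from above) as far as the stop. Finish while still gripping it there, seated and turned against the return spring, so that I can tighten the thumbscrew: do not let go. Do not knock over or push around the other parts in the tray.

Things in the scene. Friction and masses are not known exactly. Their poses are not given: they have to be found in the camera images.
- lamp_grip (a point): Centre of the lamp cartridge's oblong finned aluminium heat sink, the block to grip: 40 mm along this point's x, 24 mm along y (grip across this width, on the flat outer fins), 44 mm high (22 mm above and below this point). A half turn about z leaves the cartridge the same. About 150 g. It stands upright in the tray, z up; which of the four places it has, and its yaw, vary.
- lamp_foot (a point): Foot of the cartridge, on its axis, 46 mm below lamp_grip, same axes. From the foot up: brass spigot 28 mm across, 20 mm long, foot chamfered; round flange 42 mm across, 4 mm thick; heat sink; 68 mm in all. Two lugs stand out of the spigot along +x and -x to 20 mm from the axis, each 8 mm wide and 6 mm high, undersides 6 mm above the foot.
- socket_mouth (a point): Centre of the lamp house's mouth, level with the top of its steel rim (75 mm above the bench), z up. Rim 6 mm thick, hole 33 mm across; two notches about 13 mm wide open the hole along this point's +x and -x, out to 24 mm, and let the lugs through: put the cartridge in with its x along this x, either way round. White round housing 68 mm across on a wooden foot 130 x 110 mm, fixed.
- socket_home (a point): 26 mm above socket_mouth: where lamp_grip is with the cartridge home (pressing may sink it 1 mm more). The flange then rests on the rim, and the lugs are 2 mm below the rim and can turn clockwise (seen from above) under it. A sprung plunger inside meets the foot 10 mm before home, with the lugs half in the notches; the last 10 mm take 4 to 7 N. Snout (+x) and thumbscrew (-y) lie below the rim.
- carrier (a joint): Carrier in the lamp house that the pushed-in lugs turn with them, rad: 0 at rest (in line with the notches), growing clockwise seen from above, stop at 1.28. The lugs meet it only after about 0.2 rad: turning the cartridge 1.48 rad from the notches (a quarter turn is enough) brings it to the stop. A return spring resists, 0.05 N m at first, 0.17 at the stop, plus some rubbing.
- plunger (a joint): How far the sprung plunger in the lamp house is pressed down, in m: 0 at rest, about 0.010 with the cartridge home.
- tray: Open grey parts tray, fixed, 220 (x) x 230 (y) x 28 mm high, walls and floor 4 mm; origin at the centre of its underside. Four tall parts stand in it about 100 mm apart, with a low filter ring, lens and clip plate (none over 8 mm high) lying between them.
- square_module: Bystander in the tray: square finned aluminium module, 44 x 44 x 42 mm high, no spigot; origin at the centre of its underside.
- plug: Bystander in the tray: round aluminium blanking plug, 42 mm across, 54 mm high, round knob; origin at the centre of its underside.
- eyepiece: Bystander in the tray: round black eyepiece, 38 mm across, 57 mm high; origin at the centre of its underside.
Things that resemble listed ones, but are neither listed nor needed, are in the scene too. What is meant by the part that bears socket_mouth is not yellow, and is the smaller of those in its own colour.

How it is judged:
By the outcome, as a careful person would: the job done as asked, in the order asked, and still so for the second after the job is handed in, while the arm keeps its last pose, push and grip.
It also fails if it takes over 45 s, if anything falls off the work surface, if the arm or the gripper's body presses on something with over 40 N, if the wrist force passes 120 N, or if a joint passes its speed limit or range.

## Working session

There is one attempt and no reset: what is moved stays moved. The work goes in short steps, Python scripts to look and compute and a tool call to move; the robot and the scene stay as the last step left them, time stands still between calls to the robot, and variables do not carry over. Pictures are saved under pics/ and viewed, and the job is handed in when it is done.

Besides the shell and the picture viewer there is one more tool, called after "Call:" as name(argument=value, ...) on one line, values as JSON. play_rows: Moves the arm, as the interface text tells. Its arguments: {"type":"object","properties":{"plan":{"type":"string"},"force":{"type":"number"}},"required":["plan"]}

```bash
mkdir -p pics; cat > h.py <<'E'
import numpy as np, cv2
from station import manip
def snap(n,fn):
    im=manip.get_image(n); cv2.imwrite(fn,im["pixels"][:,:,::-1]); np.save(fn+".npy",im,allow_pickle=True); return im
def load(fn): return np.load(fn+".npy",allow_pickle=True).item()
def K(im):
    h=im["pixels"].shape[0]; f=h/2/np.tan(np.radians(im["fovy"])/2)
    return np.array([[f,0,im["cx"]],[0,f,im["cy"]],[0,0,1.]])
def ray(im,p):
    u=cv2.undistortPoints(np.array([[p]],float),K(im),np.array(im["D"],float))[0,0]
    R=np.array(im["R"]);t=np.array(im["t"]); return -R.T@t, R.T@np.array([u[0],u[1],1])
def onz(im,p,z):
    c,d=ray(im,p); return c+d*(z-c[2])/d[2]
def proj(im,X):
    R=np.array(im["R"]);r,_=cv2.Rodrigues(R)
    return cv2.projectPoints(np.array(X,float).reshape(-1,1,3),r,np.array(im["t"],float),K(im),np.array(im["D"],float))[0][:,0]
E
python3 - <<'E'
from h import *
for n in ["side","top","wrist"]:
    im=snap(n,f"pics/{n}0.png"); print(n,im["fovy"],im["cx"],im["cy"],im["D"],-np.array(im["R"]).T@im["t"])
print(manip.get_obs(), manip.grip_point_offset)
E
```

```text
side 45.32223540715415 254.82469457232398 194.84323070529888 [-0.16844564  0.          0.          0.          0.        ] [ 0.17247474 -0.76685964  0.63474319]
top 47.99184042001073 256.0286834460677 190.7731964781376 [-0.1058996  0.         0.         0.         0.       ] [ 0.28492119 -0.02623033  1.15150495]
wrist 67.2868395871635 251.02080268313767 194.44093719857804 [-0.05705829  0.          0.          0.          0.        ] [0.27876952 0.61831752 0.37367205]
{'t': 0.15, 'joints': array([ 1.55112061e+00,  3.59221406e-01,  1.12853364e-02, -2.69028173e-04,
       -1.22410008e+00, -2.88086116e-01]), 'joint_velocities': array([-0.00079179, -0.00159482,  0.00286482,  0.00138007,  0.00022754,
        0.00032223]), 'effort': array([-1.66097398e-03, -5.83877599e+01,  2.93653518e+01,  6.94055513e+00,
       -4.23206962e-03,  2.73589748e-06]), 'tool_pos': array([0.20439445, 0.64293278, 0.2305839 ]), 'orientation': array([-3.14148288e+00, -1.26059266e-03, -1.87864980e+00]), 'force': array([ 0.71369254, -0.18191151, -1.07597437]), 'ft_torque': array([-0.0490701 , -0.06481116, -0.00822283]), 'grip_width': 0.08550973516794297} 0.0187
```

View pics/side0.png

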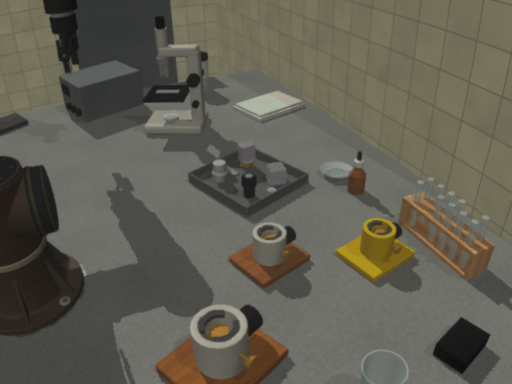

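View pics/top0.png

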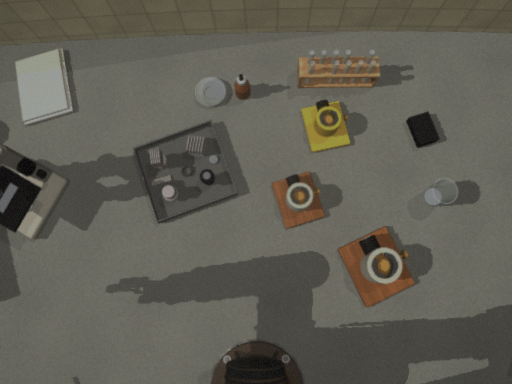

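View pics/wrist0.png

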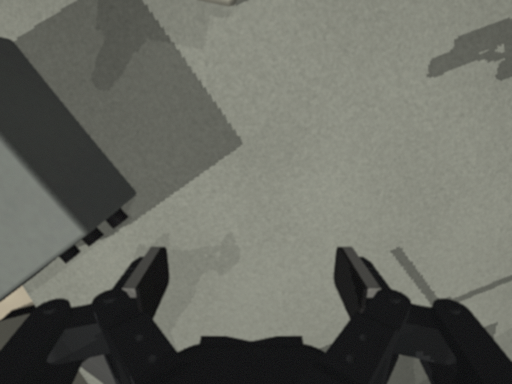

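```bash
python3 - <<'E'
from h import *
t=load("pics/top0.png"); s=load("pics/side0.png")
a=cv2.resize(t["pixels"][115:225,130:245,::-1],None,fx=5,fy=5,interpolation=cv2.INTER_CUBIC)
b=cv2.resize(t["pixels"][165:235,265:335,::-1],None,fx=7,fy=7,interpolation=cv2.INTER_CUBIC)
c=cv2.resize(s["pixels"][135:215,180:315,::-1],None,fx=5,fy=5,interpolation=cv2.INTER_CUBIC)
d=cv2.resize(s["pixels"][215:290,220:320,::-1],None,fx=7,fy=7,interpolation=cv2.INTER_CUBIC)
for i,x in enumerate((a,b,c,d)): cv2.imwrite(f"pics/c{i}.png",np.clip(x.astype(float)*1.6,0,255))
for p,z in [((155,157),.072),((195,144),.05),((300,196),.075),((384,265),.075)]: print(p,onz(t,p,z))
E
```

```text
(155, 157) [0.58890499 0.2558258  0.072     ]
(195, 144) [0.62852644 0.15425671 0.05      ]
(300, 196) [ 0.47754184 -0.11868012  0.075     ]
(384, 265) [ 0.29988275 -0.32154185  0.075     ][ WARN:0@0.579] global loadsave.cpp:1063 imwrite_ Unsupported depth image for selected encoder is fallbacked to CV_8U.
```

View pics/c0.png

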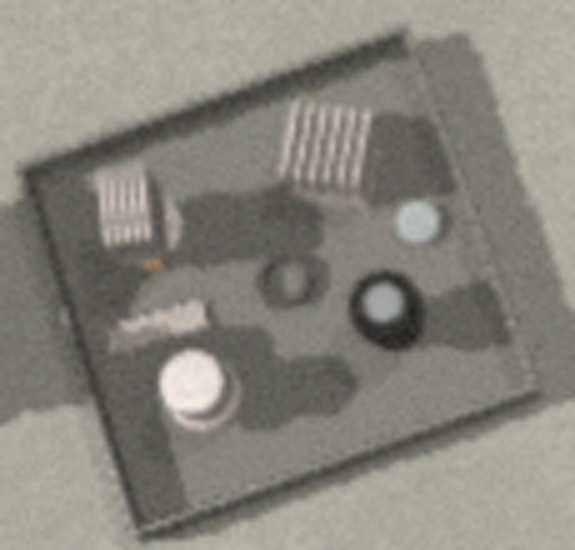

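View pics/c1.png

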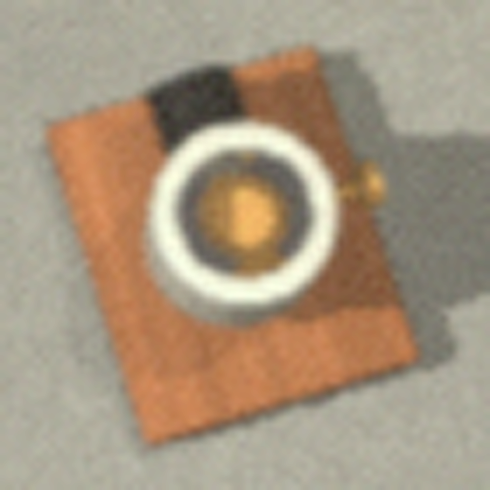

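View pics/c2.png

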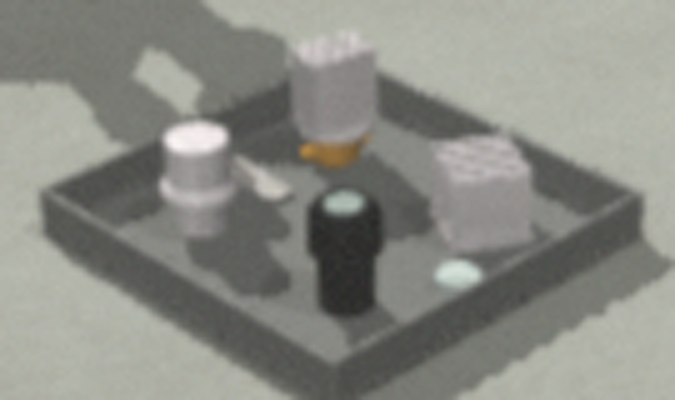

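View pics/c3.png

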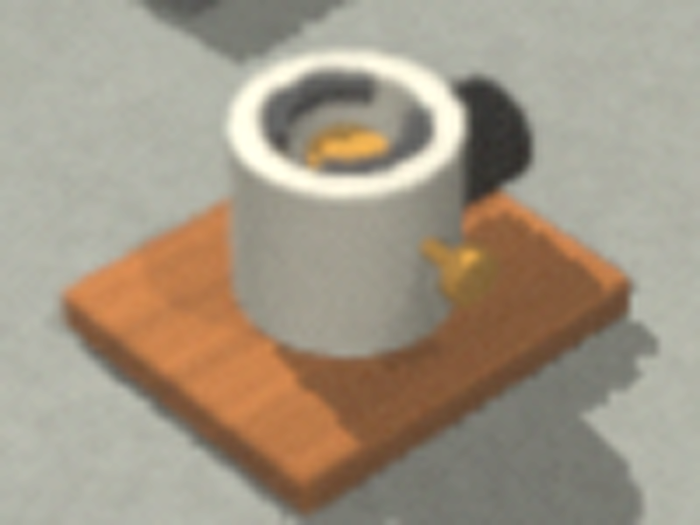

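```bash
cat >> h.py <<'E'
from scipy.spatial.transform import Rotation as Ro
def Rt(o=None): 
    o=manip.get_obs()["orientation"] if o is None else o
    return Ro.from_euler("xyz",o)
def go(pos,yaw=None,frm=None):
    """units in tool axes (total), assuming target tool straight down at yaw. rotation given separately"""
    ob=manip.get_obs(); p=ob["tool_pos"] if frm is None else np.array(frm[:3]); R=Rt(ob["orientation"])
    d=np.array(pos)-p
    print("t",round(ob["t"],2),"pos",ob["tool_pos"].round(4),"rpy",ob["orientation"].round(4),"d world mm",(d*1e3).round(1))
    print("shift if before turning (x25mm):",(R.inv().apply(d)/.025).round(2))
    if yaw is not None:
        T=Ro.from_euler("xyz",[np.pi,0,yaw]); rv=(R.inv()*T).as_rotvec()
        print("turn (x.12):",(rv/.12).round(2)," shift after turn:",(T.inv().apply(d)/.025).round(2))
E
python3 - <<'E'
from h import *
w=load("pics/wrist0.png"); R=np.array(w["R"]); c=-R.T@w["t"]
ob=manip.get_obs(); T=Rt()
print("cam in tool",T.inv().apply(c-ob["tool_pos"]),"cam fwd in tool",T.inv().apply(R[2]),"right",T.inv().apply(R[0]))
t=load("pics/top0.png"); s=load("pics/side0.png")
print(proj(s,[[.589,.256,.072],[.478,-.119,.075]]))
go([.59,.256,.2],-1.47)
E
```

```text
cam in tool [ 0.00110172 -0.07835288 -0.14307828] cam fwd in tool [7.73183536e-04 3.03400038e-01 9.52862959e-01] right [ 9.99999696e-01 -1.41659217e-04 -7.66326241e-04]
[[244.10951357 145.6617717 ]
 [267.06653396 233.62442022]]
t 0.15 pos [0.2044 0.6429 0.2306] rpy [-3.1415e+00 -1.3000e-03 -1.8786e+00] d world mm [ 385.6 -386.9  -30.6]
shift if before turning (x25mm): [ 10.07 -19.39   1.24]
turn (x.12): [ 0.   -0.01 -3.41]  shift after turn: [ 16.95 -13.79   1.22]
```

```bash
python3 - <<'E'
from h import *
t=load("pics/top0.png"); s=load("pics/side0.png")
for p in [(205,130),(145,130),(203,112)]: print("side",p,onz(s,p,0))
for p in [(65,185),(35,237),(0,150)]: print("top",p,onz(t,p,0.02),onz(t,p,.2))
E
```

```text
side (205, 130) [0.5724551  0.54802936 0.        ]
side (145, 130) [3.94058379e-01 6.42968982e-01 1.11022302e-16]
side (203, 112) [0.61515899 0.69457208 0.        ]
top (65, 185) [0.53020287 0.52146603 0.02      ] [0.49118342 0.4343384  0.2       ]
top (35, 237) [0.38690572 0.59872713 0.02      ] [0.370682   0.49930879 0.2       ]
top (0, 150) [0.63756525 0.72917689 0.02      ] [0.58146658 0.60900658 0.2       ]
```

```bash
python3 - <<'E'
from h import *
go([.26,.42,.235])
E
```

```text
t 0.15 pos [0.2044 0.6429 0.2306] rpy [-3.1415e+00 -1.3000e-03 -1.8786e+00] d world mm [  55.6 -222.9    4.4]
shift if before turning (x25mm): [ 7.82 -4.82 -0.17]
```

Call:
play_rows(plan="0 0 0 0.8 -0.5 0 85; 0 0 0 0.8 -0.5 0 85; 0 0 0 0.8 -0.5 0 85; 0 0 0 0.8 -0.5 0 85; 0 0 0 0.8 -0.5 0 85")

```text
t: 0.65
tool_pos: [0.2339, 0.5279, 0.231]
orientation: [-3.142, -0.001, -1.879]
force: [-0.2, 0.0, 0.5]
grip_width: 0.0849
```

Call:
play_rows(plan="0 0 0 0.8 -0.5 0 85; 0 0 0 0.8 -0.5 0 85; 0 0 0 0.8 -0.5 0 85; 0 0 0 0.8 -0.5 0 85; 0 0 0 0.6 -0.3 0 85")

```text
t: 1.15
tool_pos: [0.26, 0.4196, 0.2312]
orientation: [3.141, -0.0, -1.879]
force: [-0.7, 0.2, -1.2]
grip_width: 0.0849
```

Call:
play_rows(plan="0 0 -0.7 0 0 0 85; 0 0 -0.7 0 0 0 85; 0 0 -0.7 0 0 0 85; 0 0 -0.7 0 0 0 85; 0 0 -0.6 0 0 0 85")

```text
t: 1.65
tool_pos: [0.2597, 0.421, 0.2312]
orientation: [3.142, -0.0, -1.467]
force: [-0.0, -0.1, -0.7]
grip_width: 0.0849
```

```bash
python3 - <<'E'
from h import *
go([.59,.256,.2],-1.47)
print(manip.get_obs()["joints"])
E
```

```text
t 1.65 pos [0.2597 0.421  0.2312] rpy [ 3.1415e+00 -1.0000e-04 -1.4673e+00] d world mm [ 330.3 -165.   -31.2]
shift if before turning (x25mm): [  7.93 -12.46   1.25]
turn (x.12): [ 0.   -0.    0.02]  shift after turn: [  7.9  -12.48   1.25]
[ 1.41613949e+00  5.87763937e-02 -3.74948060e-01 -6.44568147e-05
 -1.13717863e+00  2.58228594e-01]
```

Call:
play_rows(plan="0 0 0 0.6 -0.95 0 85; 0 0 0 0.6 -0.95 0 85; 0 0 0 0.6 -0.95 0 85; 0 0 0 0.6 -0.95 0 85; 0 0 0 0.6 -0.95 0 85")

```text
t: 2.15
tool_pos: [0.3863, 0.3577, 0.2313]
orientation: [3.142, -0.0, -1.47]
force: [1.6, 1.0, 0.2]
grip_width: 0.0853
```

Call:
play_rows(plan="0 0 0 0.6 -0.95 0 85; 0 0 0 0.6 -0.95 0 85; 0 0 0 0.6 -0.95 0 85; 0 0 0 0.6 -0.95 0 85; 0 0 0 0.6 -0.95 0 85")

```text
t: 2.65
tool_pos: [0.5121, 0.295, 0.2311]
orientation: [3.141, -0.0, -1.471]
force: [0.3, 0.5, 0.7]
grip_width: 0.0851
```

Call:
play_rows(plan="0 0 0 0.6 -0.95 0 85; 0 0 0 0.6 -0.95 0.3 85; 0 0 0 0.6 -0.95 0.3 85; 0 0 0 0.1 -0.1 0.3 85; 0 0 0 0 0 0.3 85")

```text
t: 3.15
tool_pos: [0.5895, 0.255, 0.2002]
orientation: [3.141, -0.001, -1.472]
force: [0.1, -0.1, 0.2]
grip_width: 0.085
```

```bash
python3 - <<'E'
from h import *
snap("wrist","pics/w1.png")
go([.59,.256,.2],-1.47)
E
```

```text
t 3.2 pos [0.5883 0.2552 0.199 ] rpy [ 3.1390e+00 -9.0000e-04 -1.4716e+00] d world mm [1.7 0.8 1. ]
shift if before turning (x25mm): [-0.02 -0.07 -0.04]
turn (x.12): [ 0.02 -0.01 -0.01]  shift after turn: [-0.02 -0.07 -0.04]
```

View pics/w1.png

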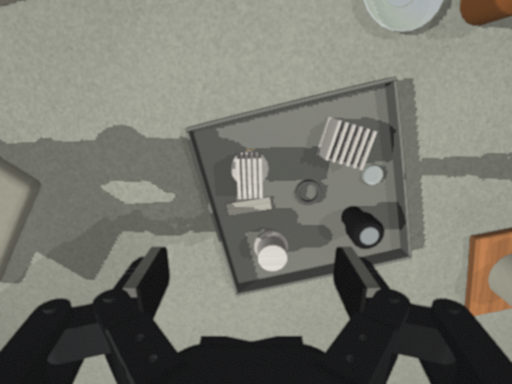

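```bash
python3 - <<'E'
from h import *
w=load("pics/w1.png")
cv2.imwrite("pics/w1c.png",cv2.resize(w["pixels"][140:220,205:295,::-1],None,fx=7,fy=7,interpolation=cv2.INTER_CUBIC))
E
```

```text
(no output)
```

View pics/w1c.png

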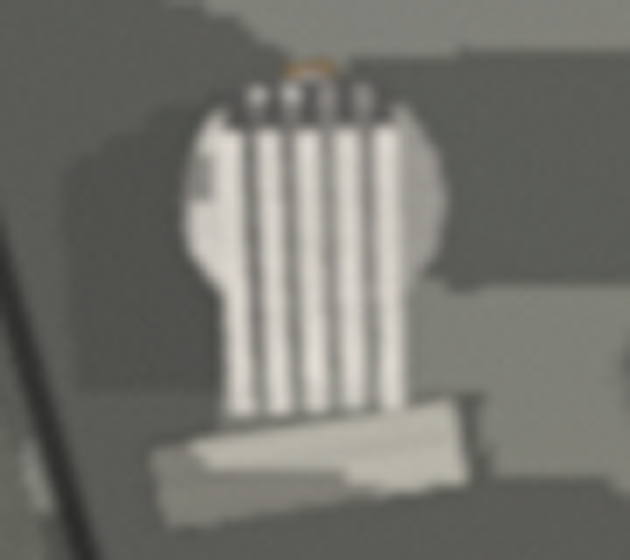

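```bash
python3 - <<'E'
from h import *
w=load("pics/w1.png")
P=[onz(w,((a+.5)/7-.5+205,(b+.5)/7-.5+140),.072) for a,b in [(217,130),(402,127),(408,408),(228,415)]]
P=np.array(P); print(P.round(4)); 
print([np.linalg.norm(P[i]-P[(i+1)%4]).round(4) for i in range(4)], P.mean(0))
for a,b in ((3,0),(2,1)): d=P[b]-P[a]; print("yaw",np.arctan2(d[1],d[0]))
for a,b in ((1,0),(2,3)): d=P[b]-P[a]; print("yaw+90",np.arctan2(d[1],d[0])-np.pi/2)
E
```

```text
[[0.6155 0.2709 0.072 ]
 [0.6184 0.246  0.072 ]
 [0.5785 0.2407 0.072 ]
 [0.575  0.266  0.072 ]]
[np.float64(0.0251), np.float64(0.0402), np.float64(0.0255), np.float64(0.0408)] [0.59686134 0.2558952  0.072     ]
yaw 0.12103786015138723
yaw 0.13130650643353517
yaw+90 0.1148998666433545
yaw+90 0.13946108712050198
```

```bash
python3 - <<'E'
from h import *
s=load("pics/side0.png"); t=load("pics/top0.png")
for c in ((.59,.256),(.597,.256)):
    X=[]
    for a,b in ((20,12),(20,-12),(-20,-12),(-20,12)):
        x=np.array([a,b])*1e-3; q=.125; X.append([c[0]+x[0]*np.cos(q)-x[1]*np.sin(q),c[1]+x[0]*np.sin(q)+x[1]*np.cos(q),.072])
    print("side crop",((proj(s,X)-[180,135])*5).round(0).tolist()); print("top crop",((proj(t,X)-[130,115])*5).round().tolist())
go([.595,.2555,.12],-1.446)
E
```

```text
side crop [[343.0, 35.0], [366.0, 52.0], [301.0, 71.0], [279.0, 54.0]]
top crop [[99.0, 175.0], [144.0, 168.0], [151.0, 241.0], [106.0, 248.0]]
side crop [[355.0, 33.0], [378.0, 49.0], [313.0, 68.0], [291.0, 51.0]]
top crop [[99.0, 162.0], [144.0, 156.0], [151.0, 228.0], [106.0, 235.0]]
t 3.2 pos [0.5883 0.2552 0.199 ] rpy [ 3.1390e+00 -9.0000e-04 -1.4716e+00] d world mm [  6.7   0.3 -79. ]
shift if before turning (x25mm): [ 0.01 -0.27  3.16]
turn (x.12): [ 0.02 -0.01 -0.21]  shift after turn: [ 0.02 -0.27  3.16]
```

Call:
play_rows(plan="0 0 -0.2 0 -0.25 0.6 70; 0 0 0 0 0 0.6 70; 0 0 0 0 0 0.6 70; 0 0 0 0 0 0.6 70; 0 0 0 0 0 0.6 70")

```text
t: 3.7
tool_pos: [0.595, 0.2571, 0.1254]
orientation: [-3.141, 0.0, -1.444]
force: [0.1, 0.1, -0.6]
grip_width: 0.0698
```

```bash
python3 - <<'E'
from h import *
w=snap("wrist","pics/w2.png")
cv2.imwrite("pics/w2c.png",cv2.resize(w["pixels"][180:300,175:325,::-1],None,fx=5,fy=5,interpolation=cv2.INTER_CUBIC))
go([.595,.2555,.12],-1.446)
E
```

```text
t 3.75 pos [0.5936 0.2564 0.1225] rpy [ 3.1382e+00 -1.1000e-03 -1.4448e+00] d world mm [ 1.4 -0.9 -2.5]
shift if before turning (x25mm): [ 0.04 -0.05  0.1 ]
turn (x.12): [ 0.03 -0.01  0.01]  shift after turn: [ 0.04 -0.05  0.1 ]
```

View pics/w2.png

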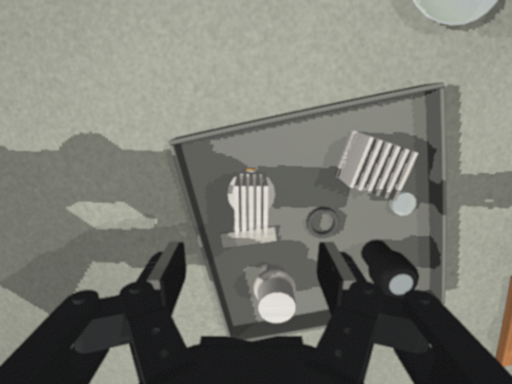

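View pics/w2c.png

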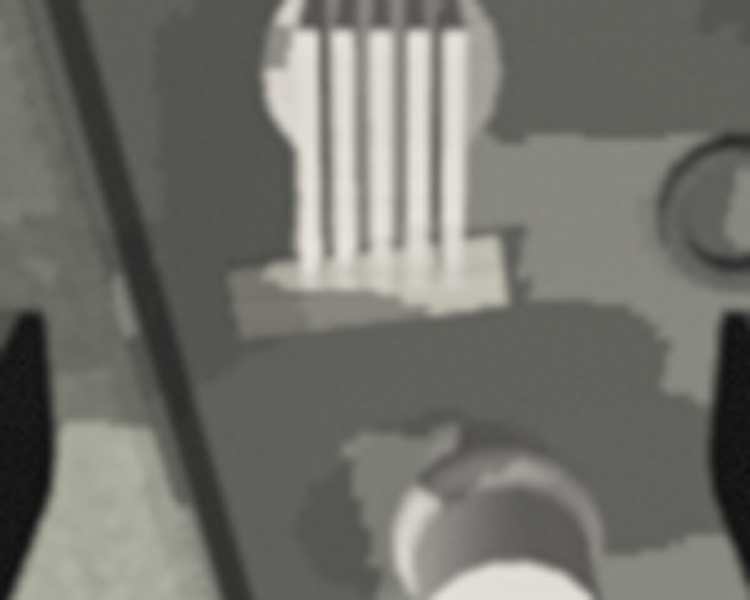

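```bash
python3 - <<'E'
from h import *
w=load("pics/w2.png")
P=np.array([onz(w,((a+.5)/5-.5+175,(b+.5)/5-.5+180),.072) for a,b in [(297,30),(470,30),(463,285),(298,287)]])
print(P.round(4)); 
print([np.linalg.norm(P[i]-P[(i+1)%4]).round(4) for i in range(4)], P.mean(0))
for a,b in ((3,0),(2,1)): d=P[b]-P[a]; print("yaw",np.arctan2(d[1],d[0]))
for a,b in ((1,0),(2,3)): d=P[b]-P[a]; print("yaw+90",np.arctan2(d[1],d[0])-np.pi/2)
T=Rt(); ob=manip.get_obs()
print("lamp in tool",T.inv().apply(P.mean(0)-ob["tool_pos"]))
go([*P.mean(0)[:2],.034],-1.446)
E
```

```text
[[0.6152 0.2705 0.072 ]
 [0.6183 0.2462 0.072 ]
 [0.5788 0.2414 0.072 ]
 [0.5753 0.266  0.072 ]]
[np.float64(0.0245), np.float64(0.0398), np.float64(0.0248), np.float64(0.0401)] [0.59690027 0.25599906 0.072     ]
yaw 0.11230460641729195
yaw 0.11929640282690365
yaw+90 0.1267755988418502
yaw+90 0.14012009828298666
lamp in tool [ 0.00073    -0.00334677  0.05053929]
t 3.75 pos [0.5936 0.2564 0.1225] rpy [ 3.1382e+00 -1.1000e-03 -1.4448e+00] d world mm [  3.3  -0.4 -88.5]
shift if before turning (x25mm): [ 0.03 -0.14  3.54]
turn (x.12): [ 0.03 -0.01  0.01]  shift after turn: [ 0.03 -0.13  3.54]
```

Call:
play_rows(plan="0 0 0 0 -0.1 0.7 70; 0 0 0 0 0 0.7 70; 0 0 0 0 0 0.7 70; 0 0 0 0 0 0.7 70; 0 0 0 0 0 0.5 70")

```text
t: 4.25
tool_pos: [0.5974, 0.257, 0.0428]
orientation: [3.141, -0.0, -1.445]
force: [0.1, 0.2, 0.4]
grip_width: 0.0699
```

Call:
play_rows(plan="0 0 0 0 0 0 70; 0 0 0 0 0 0 70; 0 0 0 0 0 0 70; 0 0 0 0 0 0 70; 0 0 0 0 0 0 70")

```text
t: 4.75
tool_pos: [0.5983, 0.2569, 0.0446]
orientation: [-3.141, 0.001, -1.447]
force: [0.1, 0.5, -0.2]
grip_width: 0.0701
```

```bash
python3 - <<'E'
from h import *
go([.5967,.256,.034],-1.446)
E
```

```text
t 4.75 pos [0.5983 0.2569 0.0446] rpy [-3.1405e+00  6.0000e-04 -1.4465e+00] d world mm [ -1.6  -0.9 -10.6]
shift if before turning (x25mm): [0.03 0.07 0.42]
turn (x.12): [-0.01  0.01 -0.  ]  shift after turn: [0.03 0.07 0.42]
```

Call:
play_rows(plan="0 0 0 0 0.05 0.3 70; 0 0 0 0 0 0 40; 0 0 0 0 0 0 15; 0 0 0 0 0 0 15; 0 0 0 0 0 0 15", force=60)

```text
t: 5.25
tool_pos: [0.5968, 0.2565, 0.0364]
orientation: [-3.141, -0.0, -1.447]
force: [0.7, -1.3, 0.0]
grip_width: 0.0232
```

Call:
play_rows(plan="0 0 0 0 0 0 15; 0 0 0 0 0 0 15; 0 0 0 0 0 0 15; 0 0 0 0 0 0 15; 0 0 0 0 0 0 15")

```text
t: 5.75
tool_pos: [0.5968, 0.2565, 0.0364]
orientation: [-3.141, 0.0, -1.447]
force: [-0.6, 0.0, 0.0]
grip_width: 0.0233
```

```bash
python3 - <<'E'
from h import *
w=snap("wrist","pics/w3.png")
go([.5967,.256,.034],-1.446)
print(manip.get_obs()["grip_width"])
E
```

```text
t 5.8 pos [0.5968 0.2565 0.0364] rpy [-3.1415  0.     -1.4465] d world mm [-0.1 -0.5 -2.4]
shift if before turning (x25mm): [0.02 0.   0.09]
turn (x.12): [-0.  0. -0.]  shift after turn: [0.02 0.   0.09]
0.023239042878749255
```

View pics/w3.png

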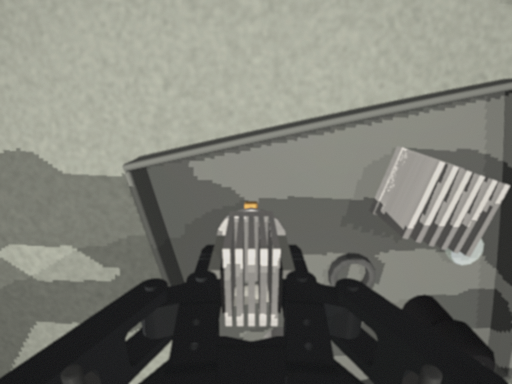

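```bash
python3 - <<'E'
from h import *
w=load("pics/w3.png")
cv2.imwrite("pics/w3c.png",cv2.resize(w["pixels"][190:340,190:310,::-1],None,fx=4,fy=4,interpolation=cv2.INTER_CUBIC))
T=Rt([np.pi,0,-1.4465]); tp=np.array([.5968,.2565,.0364])
for p in [(222,249),(280,249),(277,326),(226,326)]: print(T.inv().apply(onz(w,p,.072)-tp).round(4))
E
```

```text
[-0.0108 -0.0196 -0.0356]
[ 0.0134 -0.0196 -0.0356]
[ 0.0134  0.0206 -0.0356]
[-0.0103  0.0206 -0.0356]
```

View pics/w3c.png

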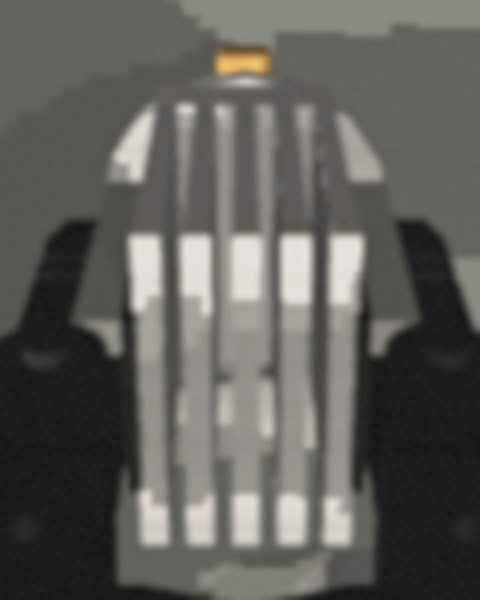

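Call:
play_rows(plan="0 0 0 0 0 -0.4 15; 0 0 0 0 0 -0.9 15; 0 0 0 0 0 -1 15; 0 0 0 0 0 -1 15; 0 0 0 0 0 -1 15")

```text
t: 6.3
tool_pos: [0.5963, 0.2563, 0.1452]
orientation: [3.141, -0.0, -1.447]
force: [0.9, 0.1, -2.2]
grip_width: 0.0236
```

Call:
play_rows(plan="0 0 0 0 0 -1 15; 0 0 0 0 0 -1 15; 0 0 0 0 0 -0.4 15; 0 0 0 0 0 0 15; 0 0 0 0 0 0 15")

```text
t: 6.8
tool_pos: [0.596, 0.2562, 0.2027]
orientation: [3.14, -0.0, -1.447]
force: [0.2, -1.0, -2.5]
grip_width: 0.0234
```

```bash
python3 - <<'E'
from h import *
print(manip.get_obs()["force"],manip.get_obs()["grip_width"])
snap("wrist","pics/w4.png")
go([.43,-.06,.2],-1.28)
E
```

```text
[ 0.17919589 -0.96422475 -2.5497361 ] 0.02339342502531082
t 6.85 pos [0.5959 0.2561 0.2022] rpy [ 3.1393e+00 -8.0000e-04 -1.4468e+00] d world mm [-165.9 -316.1   -2.2]
shift if before turning (x25mm): [11.73  8.15  0.12]
turn (x.12): [ 0.02 -0.   -1.39]  shift after turn: [10.21  9.98  0.09]
```

View pics/w4.png

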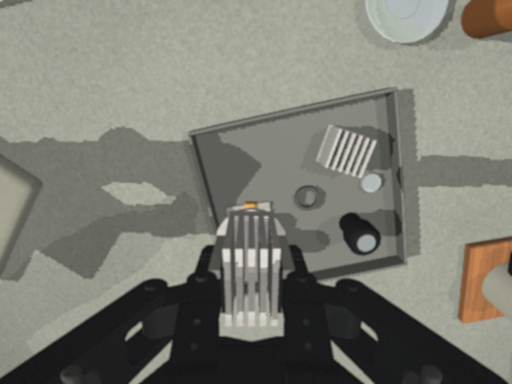

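Call:
play_rows(plan="0 0 0 0.9 0.6 0 15; 0 0 0 0.9 0.6 0 15; 0 0 0 0.9 0.6 0 15; 0 0 0 0.9 0.6 0 15; 0 0 0 0.9 0.6 0 15")

```text
t: 7.35
tool_pos: [0.5349, 0.1343, 0.2021]
orientation: [3.139, -0.001, -1.447]
force: [0.5, 0.1, -1.1]
grip_width: 0.0232
```

Call:
play_rows(plan="0 0 0 0.9 0.6 0 15; 0 0 0 0.9 0.6 0 15; 0 0 0 0.9 0.6 0 15; 0 0 0 0.9 0.6 0 15; 0 0 0 0.9 0.6 0 15")

```text
t: 7.85
tool_pos: [0.4744, 0.0135, 0.2025]
orientation: [3.139, -0.0, -1.447]
force: [0.0, -0.6, -2.0]
grip_width: 0.0235
```

Call:
play_rows(plan="0 0 0 0.9 0.7 0 15; 0 0 0 0.9 0.7 0 15; 0 0 0 0.9 0.7 0 15; 0 0 -0.7 0 0 0 15; 0 0 -0.7 0 0 0 15")

```text
t: 8.35
tool_pos: [0.4308, -0.0597, 0.2028]
orientation: [3.14, 0.0, -1.277]
force: [-0.3, -0.0, -1.2]
grip_width: 0.0235
```

Call:
play_rows(plan="0 0 0 0 0 0 15; 0 0 0 0 0 0 15; 0 0 0 0 0 0 15; 0 0 0 0 0 0 15; 0 0 0 0 0 0 15")

```text
t: 8.85
tool_pos: [0.432, -0.0587, 0.2037]
orientation: [3.141, 0.0, -1.279]
force: [0.3, -0.4, -1.6]
grip_width: 0.0232
```

```bash
python3 - <<'E'
from h import *
snap("wrist","pics/w5.png")
go([.43,-.06,.2],-1.28)
E
```

```text
t 8.9 pos [ 0.432  -0.0588  0.2037] rpy [ 3.1415  0.     -1.2789] d world mm [-2.  -1.2 -3.7]
shift if before turning (x25mm): [0.02 0.09 0.15]
turn (x.12): [0.   0.   0.01]  shift after turn: [0.02 0.09 0.15]
```

View pics/w5.png

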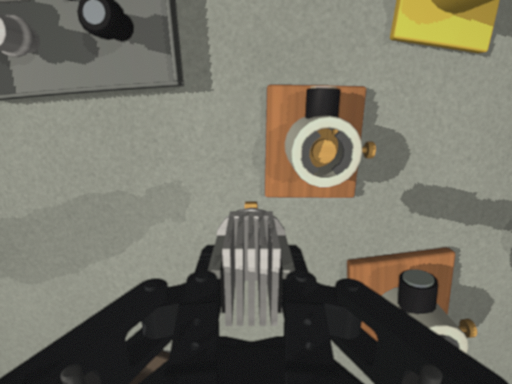

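```bash
python3 - <<'E'
from h import *
w=load("pics/w5.png")
cv2.imwrite("pics/w5c.png",cv2.resize(w["pixels"][75:205,255:385,::-1],None,fx=4.5,fy=4.5,interpolation=cv2.INTER_CUBIC))
hsv=cv2.cvtColor(w["pixels"],cv2.COLOR_RGB2HSV); sub=np.zeros(hsv.shape[:2],np.uint8)
m=((hsv[...,2]>195)&(hsv[...,1]<60)).astype(np.uint8); m[:, :270]=0; m[:,370:]=0; m[:100]=0; m[200:]=0
cs,_=cv2.findContours(m,cv2.RETR_CCOMP,cv2.CHAIN_APPROX_NONE)
for c in sorted(cs,key=cv2.contourArea)[-2:]:
    P=np.array([onz(w,p[0].astype(float),.075)[:2] for p in c]); 
    print(cv2.contourArea(c),cv2.fitEllipse(c), cv2.fitEllipse((P*1000).astype(np.float32)))
E
```

```text
2288.0 ((326.51043701171875, 152.03573608398438), (51.920188903808594, 56.192264556884766), 63.97233963012695) ((484.2094421386719, -119.4737777709961), (50.417396545410156, 52.97169876098633), 14.234041213989258)
3596.0 ((325.9933166503906, 151.72621154785156), (65.37531280517578, 70.07797241210938), 43.39625549316406) ((483.9542541503906, -119.0689468383789), (64.60591125488281, 64.92178344726562), 115.03955841064453)
```

View pics/w5c.png

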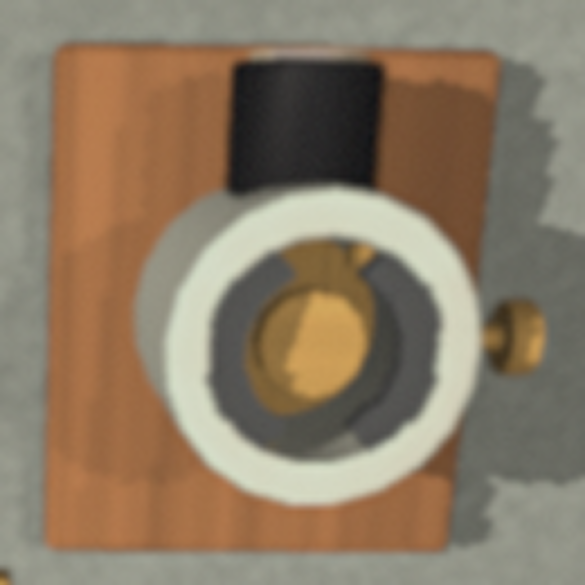

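```bash
python3 - <<'E'
from h import *
w=load("pics/w5.png")
q=[np.array(onz(w,((a+.5)/4.5-.5+255,(b+.5)/4.5-.5+75),.015)) for a,b in [(60,45),(497,52),(452,548),(48,548)]]
for i in range(4):
    d=q[(i+1)%4]-q[i]; print(np.linalg.norm(d).round(4),np.arctan2(d[1],d[0]).round(3))
go([.415,-.14,.165],-1.28)
E
```

```text
0.1066 -1.284
0.127 -2.834
0.1096 1.862
0.1276 0.283
t 8.9 pos [ 0.432  -0.0588  0.2037] rpy [ 3.1415  0.     -1.2789] d world mm [-17.  -81.2 -38.7]
shift if before turning (x25mm): [2.92 1.59 1.55]
turn (x.12): [0.   0.   0.01]  shift after turn: [2.92 1.58 1.55]
```

Call:
play_rows(plan="0 0 0 0.8 0.4 0.3 15; 0 0 0 0.8 0.4 0.3 15; 0 0 0 0.8 0.4 0.3 15; 0 0 0 0.5 0.4 0.3 15; 0 0 0 0 0 0.3 15")

```text
t: 9.4
tool_pos: [0.4139, -0.1409, 0.1659]
orientation: [3.141, 0.0, -1.281]
force: [-0.5, 0.7, -2.9]
grip_width: 0.0237
```

Call:
play_rows(plan="0 0 0 0 0 0 15; 0 0 0 0 0 0 15; 0 0 0 0 0 0 15; 0 0 0 0 0 0 15; 0 0 0 0 0 0 15")

```text
t: 9.9
tool_pos: [0.4149, -0.1395, 0.1666]
orientation: [-3.141, -0.0, -1.278]
force: [-0.3, -0.4, -1.1]
grip_width: 0.0233
```

```bash
python3 - <<'E'
from h import *
w=snap("wrist","pics/w6.png")
go([.484,-.1185,.165],-1.28)
cv2.imwrite("pics/w6c.png",cv2.resize(w["pixels"][60:200,170:310,::-1],None,fx=4,fy=4,interpolation=cv2.INTER_CUBIC))
E
```

```text
t 9.95 pos [ 0.4148 -0.1395  0.1665] rpy [-3.1412e+00 -1.0000e-04 -1.2781e+00] d world mm [69.2 21.  -1.5]
shift if before turning (x25mm): [-0.01 -2.89  0.06]
turn (x.12): [-0.   -0.    0.02]  shift after turn: [-0.01 -2.89  0.06]
```

View pics/w6.png

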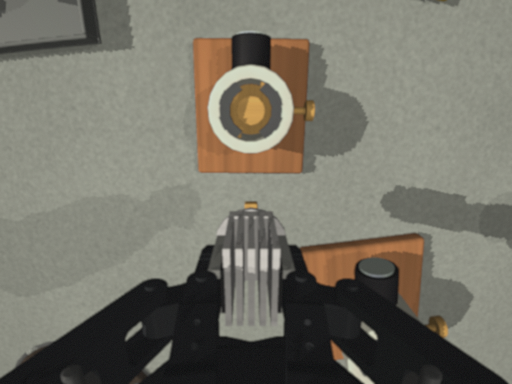

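View pics/w6c.png

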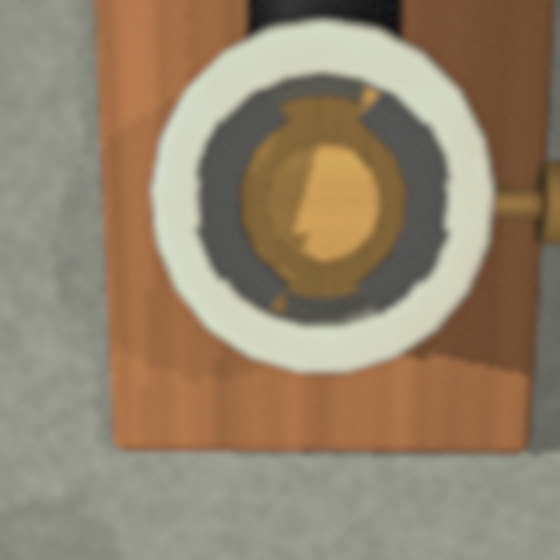

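```bash
python3 - <<'E'
from h import *
w=load("pics/w6.png")
hsv=cv2.cvtColor(w["pixels"],cv2.COLOR_RGB2HSV)
m=((hsv[...,2]>190)&(hsv[...,1]<60)).astype(np.uint8); m[:, :195]=0; m[:,305:]=0; m[:60]=0; m[160:]=0
T=Rt([np.pi,0,-1.28]); tp=np.array([.4148,-.1400,.1665])
cs,_=cv2.findContours(m,cv2.RETR_CCOMP,cv2.CHAIN_APPROX_NONE)
for c in sorted(cs,key=cv2.contourArea)[-2:]:
    P=np.array([onz(w,p[0].astype(float),.075) for p in c]); e=cv2.fitEllipse((P[:,:2]*1000).astype(np.float32)); print(e)
    print("in tool",T.inv().apply(np.array([*e[0],75])/1000-tp))
f=lambda a,b:onz(w,((a+.5)/4-.5+170,(b+.5)/4-.5+60),.075)
A=(f(285,105)+f(360,105))/2;B=(f(287,290)+f(358,290))/2
d=A-B;print("notch mid",(A+B)/2,"yaw",np.arctan2(d[1],d[0]),np.linalg.norm(d))
print("hole L/R",T.inv().apply(f(243,200)-tp),T.inv().apply(f(407,200)-tp))
# lamp top in tool now
for p in [(222,249),(280,249),(277,326),(226,326)]: print(T.inv().apply(onz(w,p,.1665+.0356)-tp).round(4))
E
```

```text
((484.085205078125, -119.38190460205078), (49.94034194946289, 52.41373062133789), 15.819853782653809)
in tool [ 0.00011266 -0.07228785  0.0915    ]
((484.044677734375, -119.09589385986328), (65.02530670166016, 65.12830352783203), 60.30677032470703)
in tool [-0.00017296 -0.07233102  0.0915    ]
notch mid [ 0.48479266 -0.11919398  0.075     ] yaw 0.2923235145702528 0.035155200620681955
hole L/R [-0.01546294 -0.07286683  0.0915    ] [ 0.01671651 -0.07293819  0.0915    ]
[-0.0113 -0.0195 -0.0356]
[ 0.0129 -0.0196 -0.0356]
[ 0.013   0.0207 -0.0356]
[-0.0108  0.0208 -0.0356]
```

Call:
play_rows(plan="0 0 0 0 -0.6 0 15; 0 0 0 0 -0.6 0 15; 0 0 0 0 -0.6 0 15; 0 0 0 0 -0.6 0 15; 0 0 0 0 -0.5 0 15")

```text
t: 10.45
tool_pos: [0.4856, -0.1184, 0.166]
orientation: [3.141, 0.0, -1.278]
force: [-0.1, 0.2, -1.2]
grip_width: 0.0236
```

Call:
play_rows(plan="0 0 0 0 0 0.3 15; 0 0 0 0 0 0.3 15; 0 0 0 0 0 0.3 15; 0 0 0 0 0 0.3 15; 0 0 0 0 0 0.3 15")

```text
t: 10.95
tool_pos: [0.4836, -0.1191, 0.1281]
orientation: [3.141, 0.0, -1.279]
force: [-0.1, -0.1, -1.9]
grip_width: 0.0235
```

Call:
play_rows(plan="0 0 0 0 0 0 15; 0 0 0 0 0 0 15; 0 0 0 0 0 0 15; 0 0 0 0 0 0 15; 0 0 0 0 0 0 15")

```text
t: 11.45
tool_pos: [0.4842, -0.1189, 0.1291]
orientation: [-3.141, -0.0, -1.279]
force: [0.6, 0.4, -1.9]
grip_width: 0.0235
```

```bash
python3 - <<'E'
from h import *
print(manip.get_obs()["force"])
go([.4847,-.1185,.108],-1.279)
w=snap("wrist","pics/w7.png"); s=snap("side","pics/s7.png")
go([.4847,-.1185,.108],-1.279)
cv2.imwrite("pics/s7c.png",cv2.resize(s["pixels"][170:290,210:330,::-1],None,fx=5,fy=5,interpolation=cv2.INTER_CUBIC))
E
```

```text
[ 0.5722843   0.42168378 -1.87443703]
t 11.45 pos [ 0.4842 -0.1189  0.1291] rpy [-3.1410e+00 -1.0000e-04 -1.2786e+00] d world mm [  0.5   0.4 -21.1]
shift if before turning (x25mm): [-0.01 -0.02  0.84]
turn (x.12): [-0.01 -0.    0.  ]  shift after turn: [-0.01 -0.02  0.84]
t 11.55 pos [ 0.4841 -0.1189  0.129 ] rpy [-3.1412e+00 -1.0000e-04 -1.2786e+00] d world mm [  0.6   0.4 -21. ]
shift if before turning (x25mm): [-0.01 -0.03  0.84]
turn (x.12): [-0. -0.  0.]  shift after turn: [-0.01 -0.03  0.84]
```

View pics/w7.png

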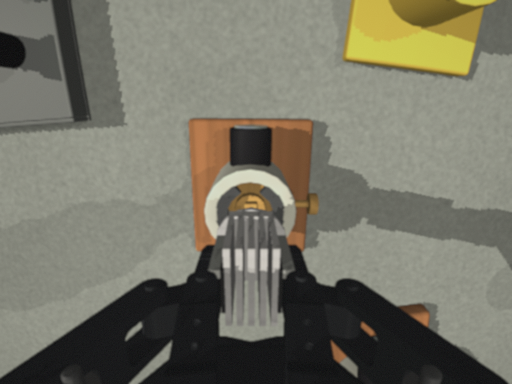

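View pics/s7c.png

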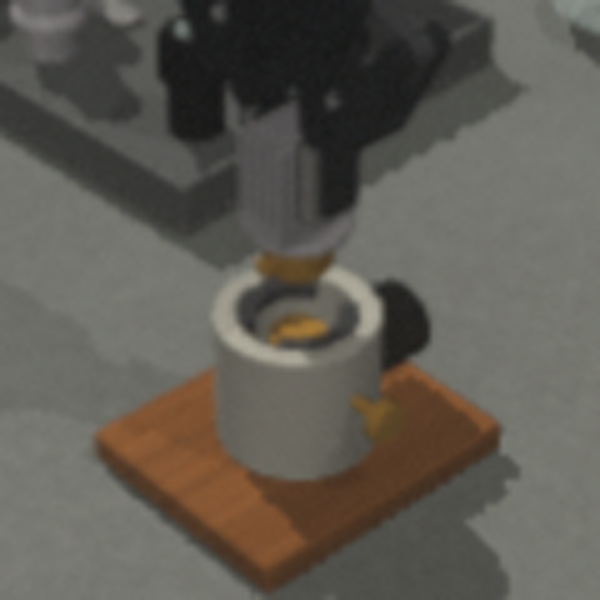

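Call:
play_rows(plan="0 0 0 -0.01 -0.02 0.2 15; 0 0 0 0 0 0.2 15; 0 0 0 0 0 0.2 15; 0 0 0 0 0 0.2 15; 0 0 0 0 0 0.2 15")

```text
t: 12.05
tool_pos: [0.4843, -0.1186, 0.1032]
orientation: [3.141, 0.0, -1.279]
force: [-0.2, 0.5, -1.2]
grip_width: 0.0232
```

Call:
play_rows(plan="0 0 0 0 0 0.06 15; 0 0 0 0 0 0.06 15; 0 0 0 0 0 0.06 15; 0 0 0 0 0 0 15; 0 0 0 0 0 0 15")

```text
t: 12.55
tool_pos: [0.4845, -0.1185, 0.0994]
orientation: [-3.141, -0.0, -1.279]
force: [-0.0, 0.6, -1.5]
grip_width: 0.0233
```

Call:
play_rows(plan="0 0 0 0 0 0.06 15; 0 0 0 0 0 0.06 15; 0 0 0 0 0 0.06 15; 0 0 0 0 0 0.06 15; 0 0 0 0 0 0 15")

```text
t: 13.05
tool_pos: [0.4847, -0.1185, 0.0934]
orientation: [-3.141, -0.0, -1.278]
force: [-0.9, 1.5, 3.1]
grip_width: 0.0238
```

Call:
play_rows(plan="0 0 0 0 0 0.06 15; 0 0 0 0 0 0.06 15; 0 0 0 0 0 0.06 15; 0 0 0 0 0 0 15; 0 0 0 0 0 0 15")

```text
t: 13.55
tool_pos: [0.4846, -0.1186, 0.0889]
orientation: [-3.141, -0.0, -1.279]
force: [0.8, 0.7, 3.9]
grip_width: 0.0237
```

Call:
play_rows(plan="0 0 0 0 0 0.04 15; 0 0 0 0 0 0 15; 0 0 0 0 0 0.04 15; 0 0 0 0 0 0 15; 0 0 0 0 0 0 15")

```text
t: 14.05
tool_pos: [0.4847, -0.1185, 0.0872]
orientation: [-3.141, -0.0, -1.278]
force: [-1.5, 1.8, 7.4]
grip_width: 0.0233
```

Call:
play_rows(plan="0 0 0 0 0 0.04 15; 0 0 0 0 0 0 15; 0 0 0 0 0 0 15; 0 0 0 0 0 0 15; 0 0 0 0 0 0 15")

```text
t: 14.55
tool_pos: [0.4847, -0.1186, 0.0871]
orientation: [-3.141, -0.001, -1.278]
force: [-4.3, 3.6, 17.1]
grip_width: 0.0231
```

```bash
python3 - <<'E'
from h import *
o=manip.get_obs();print(o["force"],o["ft_torque"],o["joints"])
w=snap("wrist","pics/w8.png"); s=snap("side","pics/s8.png")
a=cv2.resize(s["pixels"][180:280,220:320,::-1],None,fx=4,fy=4,interpolation=cv2.INTER_CUBIC)
b=cv2.resize(w["pixels"][180:340,180:320,::-1],None,fx=2.5,fy=2.5,interpolation=cv2.INTER_CUBIC)
cv2.imwrite("pics/m8.png",np.hstack([a,b]))
E
```

```text
[-4.28230005  3.57219267 17.12749661] [1.02031934e+00 1.91988334e+00 4.95535283e-05] [ 1.54952793e-01  2.18318204e-01 -5.60782557e-01  5.35173265e-04
 -7.90758589e-01  1.70816797e+00]
```

View pics/m8.png

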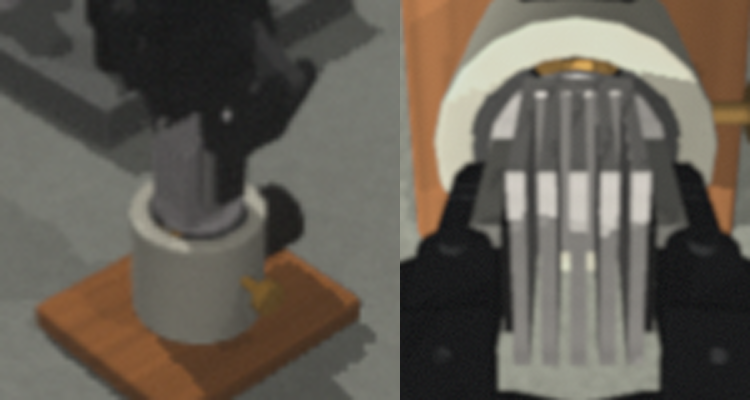

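Call:
play_rows(plan="0 0 0.4 0 0 0 15; 0 0 0.4 0 0 0 15; 0 0 0.4 0 0 0 15; 0 0 0.4 0 0 0 15; 0 0 0.4 0 0 0 15", force=80)

```text
t: 15.15
tool_pos: [0.4861, -0.1186, 0.0872]
orientation: [-3.138, -0.001, -1.519]
force: [-0.1, 1.9, 13.5]
grip_width: 0.0232
```

Call:
play_rows(plan="0 0 0.5 0 0 0 15; 0 0 0.5 0 0 0 15; 0 0 0.5 0 0 0 15; 0 0 0.5 0 0 0 15; 0 0 0.5 0 0 0 15")

```text
t: 15.65
tool_pos: [0.4863, -0.1183, 0.0872]
orientation: [-3.138, 0.001, -1.82]
force: [0.0, 2.8, 11.2]
grip_width: 0.0232
```

```bash
python3 - <<'E'
from h import *
o=manip.get_obs();print(o["force"],o["ft_torque"],o["tool_pos"],o["orientation"])
E
```

```text
[ 0.02499182  2.76370816 11.15605369] [ 1.0418494  -0.0789758   0.15234124] [ 0.48634242 -0.11828266  0.08720226] [-3.1379189e+00  9.2953829e-04 -1.8198428e+00]
```

Call:
play_rows(plan="0 0 0.5 0 0 0 15; 0 0 0.5 0 0 0 15; 0 0 0.5 0 0 0 15; 0 0 0.5 0 0 0 15; 0 0 0.5 0 0 0 15")

```text
t: 16.15
tool_pos: [0.4868, -0.1179, 0.0872]
orientation: [-3.138, 0.003, -2.12]
force: [1.2, 5.8, 11.6]
grip_width: 0.0237
```

Call:
play_rows(plan="0 0 0.5 0 0 0 15; 0 0 0.5 0 0 0 15; 0 0 0.5 0 0 0 15; 0 0 0.5 0 0 0 15; 0 0 0.5 0 0 0 15")

```text
t: 16.65
tool_pos: [0.4871, -0.1174, 0.0872]
orientation: [-3.139, 0.005, -2.42]
force: [0.6, 9.9, 11.4]
grip_width: 0.0231
```

```bash
python3 - <<'E'
from h import *
o=manip.get_obs();print(o["force"],o["ft_torque"],o["tool_pos"],o["orientation"])
w=snap("wrist","pics/w9.png")
E
```

```text
[ 0.63861101  9.87567367 11.35884259] [ 3.15376882 -0.44227196  0.24233741] [ 0.48708239 -0.11739688  0.0872423 ] [-3.13892861  0.0047356  -2.41964439]
```

View pics/w9.png

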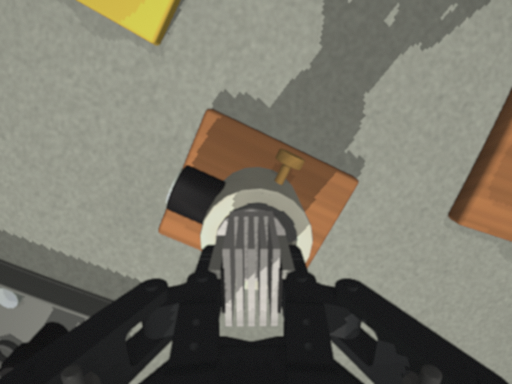

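Call:
play_rows(plan="0 0 0 -0.03 0.03 0 15; 0 0 0.5 0 0 0 15; 0 0 0.5 0 0 0 15; 0 0 0.5 0 0 0 15; 0 0 0.5 0 0 0 15")

```text
t: 17.2
tool_pos: [0.4869, -0.1173, 0.0872]
orientation: [-3.139, 0.004, -2.659]
force: [2.5, 1.4, 10.4]
grip_width: 0.023
```

```bash
python3 - <<'E'
from h import *
o=manip.get_obs();print(o["force"],o["ft_torque"],o["tool_pos"],o["orientation"])
E
```

```text
[ 2.53385373  1.40778851 10.38024599] [ 0.30720376 -0.79001823  0.29032373] [ 0.48693705 -0.11730852  0.08724297] [-3.13921615  0.00404078 -2.6593624 ]
```

Call:
play_rows(plan="0 0 0.4 0 0 0 15; 0 0 0.4 0 0 0 15; 0 0 0.2 0 0 0 15; 0 0 0 0 0 0 15; 0 0 0 0 0 0 15")

```text
t: 17.7
tool_pos: [0.4869, -0.1175, 0.0872]
orientation: [-3.14, 0.004, -2.777]
force: [2.5, -0.3, 9.8]
grip_width: 0.023
```

```bash
python3 - <<'E'
from h import *
o=manip.get_obs();print(o["force"],o["ft_torque"],o["tool_pos"],o["orientation"])
E
```

```text
[ 2.54109024 -0.27537607  9.8340228 ] [-0.10832382 -0.78336498  0.16601859] [ 0.48686984 -0.11748475  0.08724216] [-3.13959565  0.00412965 -2.77722763]
```

Call:
play_rows(plan="0 0 0.2 0 0 0 15; 0 0 0.2 0 0 0 15; 0 0 0.2 0 0 0 15; 0 0 0 0 0 0 15; 0 0 0 0 0 0 15")

```text
t: 18.2
tool_pos: [0.4868, -0.1176, 0.0872]
orientation: [-3.14, 0.004, -2.849]
force: [2.1, -1.1, 9.2]
grip_width: 0.0232
```

```bash
python3 - <<'E'
from h import *
o=manip.get_obs();print(o["force"],o["ft_torque"],o["tool_pos"],o["orientation"])
E
```

```text
[ 2.10598782 -1.13400027  9.19425644] [-0.40981282 -0.76145523  0.21380566] [ 0.48683307 -0.11763092  0.08723241] [-3.13975473  0.00405985 -2.84919425]
```

Call:
play_rows(plan="0 0 0.2 0 0 0 15; 0 0 0.2 0 0 0 15; 0 0 0 0 0 0 15; 0 0 0 0 0 0 15; 0 0 0 0 0 0 15")

```text
t: 18.7
tool_pos: [0.4868, -0.1177, 0.0872]
orientation: [-3.14, 0.004, -2.897]
force: [1.6, -1.0, 10.5]
grip_width: 0.023
```

```bash
python3 - <<'E'
from h import *
o=manip.get_obs();print(o["force"],o["ft_torque"],o["tool_pos"],o["orientation"])
w=snap("wrist","pics/w10.png"); v=load("pics/w8.png")
a,b=[cv2.resize(x["pixels"][190:340,190:310,::-1],None,fx=3,fy=3,interpolation=cv2.INTER_CUBIC) for x in (v,w)]
cv2.imwrite("pics/m10.png",np.hstack([a,b]))
E
```

```text
[ 1.57592635 -0.9534618  10.53057184] [-0.66517212 -0.77838519  0.2297419 ] [ 0.48678859 -0.11773603  0.08724312] [-3.1398393   0.00406609 -2.8971359 ]
```

View pics/m10.png

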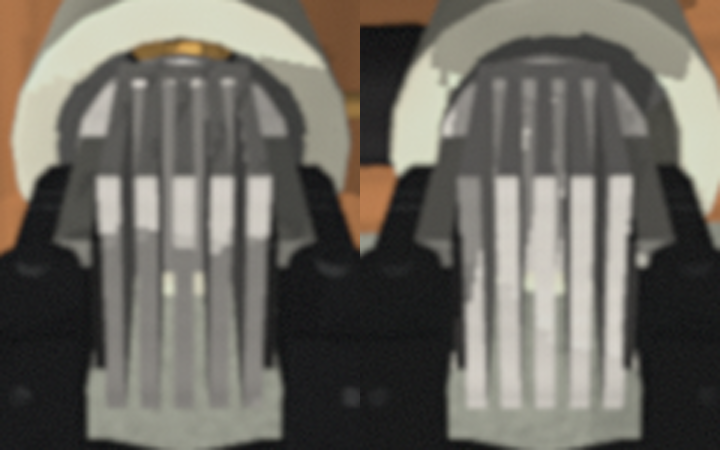

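Call:
play_rows(plan="0 0 0.2 0 0 0 15; 0 0 0.2 0 0 0 15; 0 0 0 0 0 0 15; 0 0 0 0 0 0 15; 0 0 0 0 0 0 15")

```text
t: 19.25
tool_pos: [0.4868, -0.1178, 0.0872]
orientation: [-3.14, 0.004, -2.945]
force: [1.3, -2.1, 9.9]
grip_width: 0.0231
```

```bash
python3 - <<'E'
from h import *
o=manip.get_obs();print(o["force"],o["ft_torque"],o["tool_pos"],o["orientation"],o["joints"],o["effort"])
w=snap("wrist","pics/w11.png"); s=snap("top","pics/t11.png");s=snap("side","pics/s11.png")
cv2.imwrite("pics/w11c.png",cv2.resize(w["pixels"][150:340,170:330,::-1],None,fx=3,fy=3,interpolation=cv2.INTER_CUBIC))
E
```

```text
[ 1.29640877 -2.14819083  9.89202811] [-0.9244578  -0.86139106  0.21166684] [ 0.48676216 -0.11781975  0.08722897] [-3.13993096  0.00404719 -2.94509599] [ 0.15674176  0.21908548 -0.56013436  0.00211628 -0.78746758  0.03826129] [  0.65325368 -35.34248114  17.69051313   2.79510811  -0.64742211
  -0.20599596]
```

View pics/w11.png

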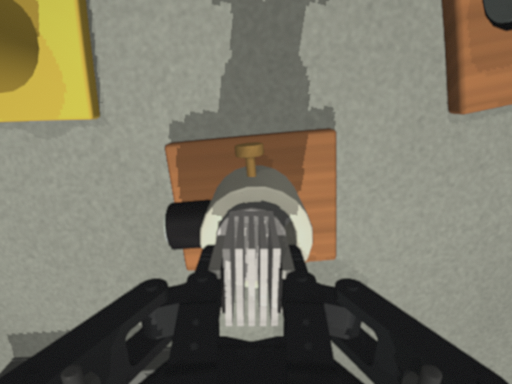

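View pics/w11c.png

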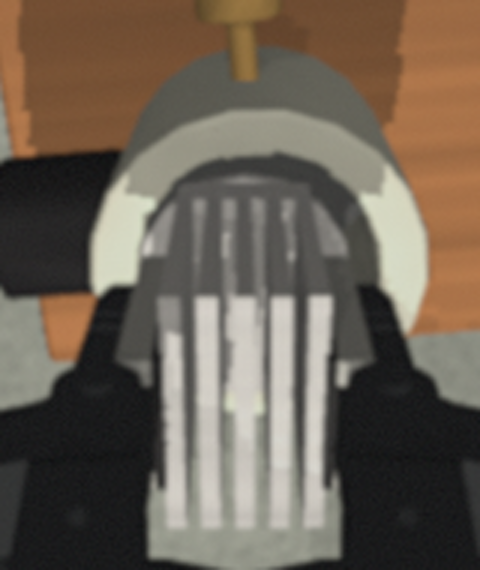

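```bash
python3 - <<'E'
from h import *
for i in range(8):
    manip.get_image("wrist"); o=manip.get_obs(); print(round(o["t"],2),o["ft_torque"].round(3),o["force"].round(1))
E
```

```text
19.45 [-0.842 -0.816  0.233] [ 1.8 -2.6  9.2]
19.5 [-0.898 -0.793  0.186] [ 1.6 -2.2  9.9]
19.55 [-0.909 -0.763  0.249] [ 2.3 -1.8 10. ]
19.6 [-0.933 -0.762  0.127] [ 1.7 -1.5  9.3]
19.65 [-0.881 -0.747  0.217] [ 2.7 -2.5 10.5]
19.7 [-0.891 -0.784  0.254] [ 2.4 -3.1 10.7]
19.75 [-0.858 -0.799  0.247] [ 2.  -1.5 10.6]
19.8 [-0.866 -0.776  0.263] [ 1.8 -2.5  9.1]
```

Call:
play_rows(plan="0 0 0.3 0 0 0 15; 0 0 0.3 0 0 0 15; 0 0 0 0 0 0 15; 0 0 0 0 0 0 15; 0 0 0 0 0 0 15")

```text
t: 20.3
tool_pos: [0.4869, -0.1178, 0.0873]
orientation: [-3.14, 0.004, -3.016]
force: [2.3, -1.7, 10.5]
grip_width: 0.0232
```

```bash
python3 - <<'E'
from h import *
L=[];E=[]
for i in range(8):
    im=manip.get_image("wrist"); o=manip.get_obs(); L.append(o["ft_torque"]);E.append(o["effort"][5])
print(o["t"],np.mean(L,0),np.round(E,3),o["orientation"],o["force"])
cv2.imwrite("pics/w12.png",im["pixels"][:,:,::-1])
def ang(fn,x0=None):
    g=cv2.cvtColor(cv2.imread(fn),cv2.COLOR_BGR2GRAY); out=[]
    for y in range(255,325,5):
        r=g[y,210:295].astype(float); d=np.diff(cv2.GaussianBlur(r[None],(5,1),0)[0])
        out.append((y,))
    return out
a,b=[cv2.resize(cv2.imread(f"pics/{n}.png")[190:340,190:310],None,fx=3,fy=3,interpolation=cv2.INTER_CUBIC) for n in ("w4","w12")]
cv2.imwrite("pics/m12.png",np.hstack([a,b]))
E
```

```text
20.7 [-0.83982391 -0.92029041  0.46877193] [-0.477 -0.477 -0.477 -0.477 -0.477 -0.477 -0.477 -0.477] [-3.14013502  0.00431071 -3.01649582] [ 0.78144934 -2.32545426 10.1232907 ]
```

View pics/m12.png

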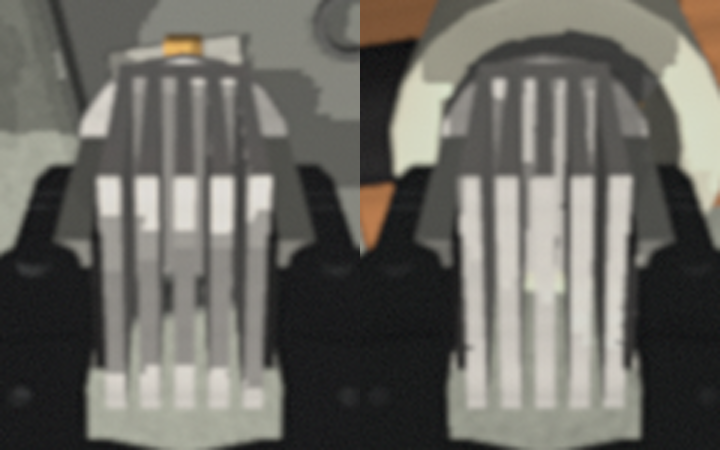

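Call:
play_rows(plan="0 0 -0.3 0 0 0 15; 0 0 -0.3 0 0 0 15; 0 0 -0.3 0 0 0 15; 0 0 0 0 0 0 15; 0 0 0 0 0 0 15")

```text
t: 21.2
tool_pos: [0.4869, -0.1178, 0.0873]
orientation: [-3.14, 0.004, -2.909]
force: [2.4, -2.6, 9.4]
grip_width: 0.0231
```

```bash
python3 - <<'E'
from h import *
o=manip.get_obs();print(o["effort"][5],o["ft_torque"],o["orientation"],o["tool_pos"])
E
```

```text
-0.14558077789843082 [-0.7712495  -0.93797682  0.17703035] [-3.13980045  0.00425316 -2.90915151] [ 0.48687973 -0.11780495  0.08725144]
```

Call:
play_rows(plan="0 0 0.3 0 0 0 15; 0 0 0.3 0 0 0 15; 0 0 0.3 0 0 0 15; 0 0 0 0 0 0 15; 0 0 0 0 0 0 15")

```text
t: 21.7
tool_pos: [0.487, -0.1176, 0.0872]
orientation: [-3.14, 0.005, -3.017]
force: [2.5, -2.2, 8.7]
grip_width: 0.0228
```

```bash
python3 - <<'E'
from h import *
o=manip.get_obs();print(o["effort"][5],o["ft_torque"],o["orientation"],o["tool_pos"],o["force"],o["grip_width"],o["t"])
E
```

```text
-0.44773293659090996 [-0.43545944 -1.00319562  0.40674555] [-3.1402859   0.00452521 -3.01662266] [ 0.48698914 -0.1176276   0.08724789] [ 2.50921356 -2.16043308  8.67759033] 0.022784057146460264 21.7
```

```bash
python3 - <<'E'
from h import *
print(manip.close_job())
E
```

```text
the job is handed in; nothing more can be done
None
```

The lamp cartridge is in the lamp house, pushed home and turned clockwise to the stop. The arm is still gripping it there at 80 N, and I handed the job in at about 21.7 s of the 45 s.

I used the smaller of the two white lamp houses, at (0.484, -0.119), and lined the cartridge up with its notches before lowering it.

**Last checks**
- **Seated:** the tool height is 0.0872 m against 0.0874 m predicted for home. Pressing down took about 5 N against the plunger, then rose sharply when the flange met the rim. About 10 N of downward push is still on.
- **Turned to the stop:** the torque sat near 0.2 N m while turning, then rose to about 0.45 N m over the last 0.07 rad. Turning back 0.1 rad still left about 0.15 N m pushing back, so the return spring is loaded. I then turned it forward onto the stop again.
- **Grip:** the cartridge looks the same in the gripper before and after the turn, so I saw no slip.
- **Tray:** the other parts looked undisturbed when I lifted the cartridge out.

**What disagreed**
- The stop came at about 1.68–1.74 rad from my measured notch line, not the stated 1.48. I went by the torque rise and did not find the cause.
- The overhead camera read positions about 6–7 mm off the wrist camera in x. I used the wrist readings, and the side view agreed with them at the lamp.
- The sideways force reached about 10 N partway through the turn, and a 1 mm correction relieved it.

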